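Push a stuck filter cartridge out of its housing

ROBOT

A 6-joint arm with a two-finger parallel gripper is mounted at the origin on the work surface. World frame = base frame: x ahead of the robot, y to its left, z up, the work surface at z = 0. Lengths are in m, angles in rad, forces in N, time in s.
With the tool pointing down it reaches from about 0.3 to 0.75 m from the base axis. Payload 8.5 kg.
Tool frame: the origin (TCP) lies midway between the tips of the shut fingers; the grasp point (between the pads) lies 19 mm behind it; z points along the fingers, y is the line along which they close (so a half turn about z gives the same grasp; the last joint's range is limited). The gripper opens to 85 mm and grips with 20 to 120 N. Pads are 22 mm wide; open, the fingers measure 114 mm over their backs; the gripper's body (76 mm by 85 mm) begins 54 mm behind the grasp point. The pads swing forward as they close: fully open they stand 13 mm farther back than shut.
Start: joints at [-1.438, 0.381, 1.297, -0, 1.464, -0.215], TCP at [0.187, -0.517, 0.231] pointing down, gripper open.
Joint ranges: [-3.11, 3.11], [-0.89, 2.33], [0.22, 2.48], [-1.42, 4.56], [0.17, 2.85], [-2.88, 2.88]. Speed limits (rad/s): [2.39, 2.39, 3.14, 3.14, 3.14, 3.14].

INTERFACE

Orientations are given as a unit quaternion [x, y, z, w].
In Python, from workcell import r gives the robot as it stands. The module is installed in compiled form; this text tells all that it offers.
- The arm moves only by the shell command python3 -m creep 'ROWS' [OPENING] [FORCE]. ROWS is JSON, a list of rows, each a list of 2 entries, a list of its own where there are three numbers: the shift along the tool's x, y, z in mm, then the turn about the tool's z in degrees. In form: [[[x, y, z], spin], ...]. A call has 1 to 20 rows; each row is the pose to reach, as a shift and turn from the pose commanded when the call began, along the tool's axes at that moment; what a row does not reach only later rows make up. A row lasts 1/10 s, in which the tool goes at most 50 mm and 8.59 degrees, less where a joint would pass 70% of its speed; a pose out of reach is approached as far as the arm can. A call with a gripper value outside its range is refused whole. OPENING is the gripper's target within -1 to 1 (shut at 1, half-way at 0, fully open at -1), set as the call begins (- or left out, the last holds). The fingers move at their own pace and stop on an object; FORCE is the grip in N (left out, the last holds). Time passes only in rows, so rows that repeat a pose let the fingers close. It gives the time, the measured TCP pose, the force, the opening and the grip force at its end, in the units of the state.
- r.state(): the state, without advancing time (a new reading comes with each control period).
- r.read_camera(name): name is "scene" or "side" or "wrist"; returns the picture (420x560x3 uint8, red, green, blue); there is no depth.
- r.camera_info(name): a dict with "fovy" (degrees; the focal length in pixels is half the picture's height over the tangent of half this angle, whatever the lens; pixels are square), "cx", "cy" (the principal point, pixels), "camera_from_world" (4x4, takes a point from world to camera coordinates); the wrist camera has in their place "tool_from_camera" (4x4, takes a point from camera to tool coordinates, whose origin is the TCP and whose axes are the flange's). Camera axes: x right, y up, looking along -z (the intrinsics and any distortion apply to the point x, -y, -z); pixel columns grow to the right and rows downward; lengths in m; the calibration is good to about 2 mm. A picture is of the moment at which its call begins: read the wrist's pose just before it. camera_info takes no time and is no camera call.
- r.sign_off(): hands the job in; it is judged then, once.
The state is a dict: "clock": time; "qpos": joint angles; "joint_velocities": joint speeds; "tau": joint torques, N m; "tcp_pos": TCP position; "ee_rot": TCP orientation; "contact_force": force on the tool from outside, world axes, zero at the start; "wrist_torque": the same for the moment, N m; "grip_width": opening from 0.0 (shut) to 1.0 (fully open); "finger_force": force on a finger pad.
Only numpy, scipy, OpenCV 4.12 (cv2) and the standard library are available. Lean on these libraries where they do the work, as an engineer would, in place of code of your own. Each camera call takes 0.05 s, during which the arm holds its last target. There are 200 camera calls.

TASK

The orange, spent filter cartridge is stuck in its steel housing. Take the blue-handled push rod out of its holder, push the orange cartridge down through the access hole in the top plate of its housing so that it drops into the tray underneath (the rod goes in almost to its collar), then put the rod back upright in its holder, collar on the rim, and let go. Push with the rod only, never with the gripper, and leave the white, fresh cartridge where it is.

Things in the scene. Friction and masses are not known exactly. Their poses are not given: they have to be found in the camera images.
- rod_grip (a point): Centre of the push rod's round blue handle (26 mm across, 50 long); z up. 25 mm below it: top of a steel collar 50 across, 6 thick; the shank (14 across) ends 86 mm below it. About 150 g. At the start the shank hangs centred in the 34 mm hole of the holder, a fixed grey round block 72 across, 70 high, collar on its rim: this point's start position is where it must return.
- port (a point): Centre of the 30 mm access hole, at the upper face of the top plate (80 by 90 mm, 10 thick, 105 mm above the bench) of the fixed steel housing with the orange cartridge; z up, y across its side walls. Its foot is a tray. Sprung leaves hold the cartridge: it gives way at 5 to 9 N, drags on, and falls out when pushed 30 to 35 mm down, so push the rod in almost to its collar. Two like housings: one holds white, one empty.
- spent_centre (a point): Centre of the loose orange spent cartridge, 44 by 44 by 22 mm high, about 60 g. At the start it is centred under the access hole, its top 12 mm and this point 23 mm below the plate's upper face; it is seen through the hole and from the open front and back of the housing. Fallen into the tray, it is 17 to 30 mm above the bench.
- fresh_centre (a point): Centre of the white fresh cartridge, same size, held in the same way in another housing of the same make. It must stay there.
Mind the look-alikes: they are no part of the job. Leave any black, pink or purple look-alike of the part that bears port alone.

How it is judged:
By the outcome, as a careful person would: the job done as asked, in the order asked, and still so for the second after the job is handed in, with the robot touching nothing.
It also fails if it takes over 51 s, if anything falls off the work surface, if the arm or the gripper's body presses on something with over 40 N, if the wrist force passes 120 N, or if a joint passes its speed limit or range.

## Working session

There is one attempt and no reset: what is moved stays moved. The work goes in short steps, Python scripts to look and compute and a shell command to move; the robot and the scene stay as the last step left them, time stands still between calls to the robot, and variables do not carry over. Pictures are saved under pics/ and viewed, at most 10 in all, crops included, and the job is handed in when it is done.

```bash
mkdir -p pics; cat > h.py <<'E'
from workcell import r
import numpy as np, cv2
from scipy.spatial.transform import Rotation as R
def snap(name,fn=None):
    s=r.state(); im=r.read_camera(name)
    if fn: cv2.imwrite('pics/'+fn,im[:,:,::-1])
    return s,im
def cam(name,s):
    i=r.camera_info(name)
    if 'camera_from_world' in i: W=np.linalg.inv(np.array(i['camera_from_world']))
    else:
        T=np.eye(4);T[:3,:3]=R.from_quat(s['ee_rot']).as_matrix();T[:3,3]=s['tcp_pos'];W=T@np.array(i['tool_from_camera'])
    f=210/np.tan(np.radians(i['fovy'])/2)
    return i,f,W
def undist(i,f,u,v):
    K=np.array([[f,0,i['cx']],[0,f,i['cy']],[0,0,1]])
    d=np.array(i.get('distortion',[0,0,0,0,0]),float)
    return cv2.undistortPoints(np.array([[[u,v]]],float),K,d)[0,0]
def ray(name,s,u,v):
    i,f,W=cam(name,s); x,y=undist(i,f,u,v)
    d=W[:3,:3]@np.array([x,-y,-1]); return W[:3,3],d/np.linalg.norm(d)
def onz(name,s,u,v,z):
    o,d=ray(name,s,u,v); return o+d*(z-o[2])/d[2]
E
python3 - <<'E'
from h import *
for n in ('scene','side','wrist'):
    s,im=snap(n,n+'0.png'); print(n,r.camera_info(n))
print(s['tcp_pos'],s['ee_rot'],s['clock'])
a=[cv2.imread(f'pics/{n}0.png') for n in('scene','side')]
E
```

```text
scene {'fovy': 51.966359010367995, 'cx': 274.4193796731997, 'cy': 206.17760501805472, 'camera_from_world': array([[ 0.05040123,  0.99855283,  0.01876078, -0.10236169],
       [-0.52707463,  0.01063859,  0.84975241,  0.23611185],
       [ 0.84832308, -0.0527169 ,  0.52684806, -1.55744304],
       [ 0.        ,  0.        ,  0.        ,  1.        ]])}
side {'fovy': 51.580680509156146, 'cx': 277.15718767258426, 'cy': 208.25790672489475, 'camera_from_world': array([[-0.89040798, -0.45488423,  0.01593629,  0.55023841],
       [ 0.24156642, -0.44259736,  0.86357006, -0.17705168],
       [-0.38577104,  0.77277935,  0.50397697, -1.04345541],
       [ 0.        ,  0.        ,  0.        ,  1.        ]])}
wrist {'fovy': 70.90606003912507, 'cx': 282.4186646733102, 'cy': 207.90867853701386, 'tool_from_camera': array([[-1.85426044e-04,  9.54154876e-01,  2.99313277e-01,
         7.59032689e-02],
       [ 9.99999166e-01, -2.05568640e-04,  1.27481885e-03,
        -1.00391149e-03],
       [ 1.27790405e-03,  2.99313264e-01, -9.54154042e-01,
        -1.42989388e-01],
       [ 0.00000000e+00,  0.00000000e+00,  0.00000000e+00,
         1.00000000e+00]])}
[ 0.18741325 -0.51680711  0.23078676] [ 9.84915416e-01  1.73035282e-01  3.31213068e-05 -6.42978865e-04] 0.1
```

View pics/scene0.png

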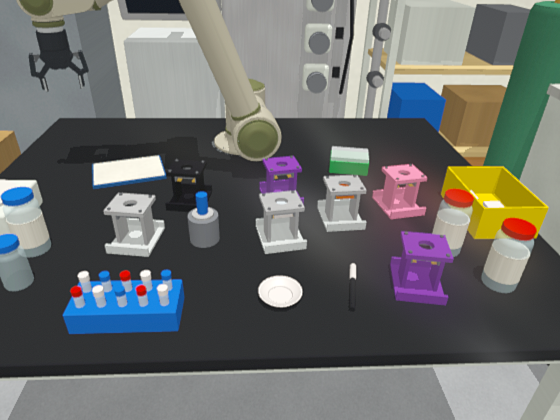

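View pics/side0.png

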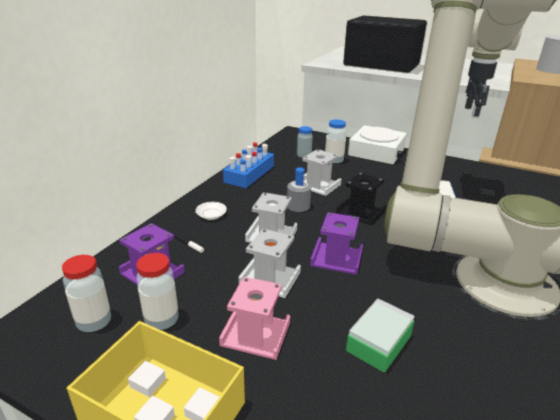

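Candidates in the scene view:
- Rod: blue handle at (202,203). Look-alikes are the blue caps at (18,196), (7,243) and on the tube rack.
- Housings: steel at (130,205), (281,205) and (343,185). Look-alikes are black (186,170), purple (281,170) and (424,245), and pink (403,175).

I choose the steel housing at (343,185), where orange shows. I'll check it in one crop.

```bash
python3 - <<'E'
from h import *
a=cv2.imread('pics/scene0.png')[160:260,180:380]; b=cv2.imread('pics/side0.png')[180:300,220:320]
c=np.zeros((600,800,3),np.uint8); c[:300,:600]=cv2.resize(a,(600,300),interpolation=2); c[300:600,:250]=cv2.resize(b,(250,300),interpolation=2)
b=cv2.imread('pics/side0.png')[160:220,270:330]; c[300:600,260:560]=cv2.resize(b,(300,300),interpolation=2)
cv2.imwrite('pics/crop.png',c)
def blobs(n,box,lo,hi):
    im=cv2.imread(f'pics/{n}0.png'); x0,y0,x1,y1=box
    m=cv2.inRange(cv2.cvtColor(im[y0:y1,x0:x1],cv2.COLOR_BGR2HSV),lo,hi)
    k,_,st,ce=cv2.connectedComponentsWithStats(m)
    return [(st[j],ce[j]+[x0,y0]) for j in range(1,k) if st[j][4]>8]
def tri(p,q):
    (o1,d1),(o2,d2)=ray('scene',None,*p),ray('side',None,*q)
    t=np.linalg.lstsq(np.c_[d1,-d2],o2-o1,rcond=None)[0]
    A,B=o1+t[0]*d1,o2+t[1]*d2; return (A+B)/2,np.linalg.norm(A-B)
B=((100,120,60),(125,255,255)); O=((5,120,90),(20,255,255))
h1=blobs('scene',(185,180,220,225),*B);h2=blobs('side',(285,160,315,200),*B)
o1=blobs('scene',(320,170,365,225),*O);o2=blobs('side',(245,230,295,280),*O)
print(h1,h2,o1,o2,sep='\n')
print(tri(h1[0][1],h2[0][1]))
for n,o in(('scene',o1),('side',o2)):
    for st,ce in o: print(n,ce,onz(n,None,*ce,.093))
E
```

```text
[(array([ 10,  11,  13,  24, 267], dtype=int32), array([201.35955056, 201.76779026]))]
[(array([ 10,   7,  10,  18, 145], dtype=int32), array([299.04137931, 175.04137931]))]
[(array([20, 14,  8,  2, 12], dtype=int32), array([343.83333333, 184.41666667])), (array([16, 26, 18,  3, 45], dtype=int32), array([343.95555556, 196.8       ]))]
[(array([21, 12, 10,  4, 26], dtype=int32), array([270.26923077, 243.57692308]))]
(array([ 0.59572159, -0.09747762,  0.1039637 ]), np.float64(0.0017606559237604061))
scene [343.83333333 184.41666667] [0.49764643 0.25304604 0.093     ]
scene [343.95555556 196.8       ] [0.55956819 0.2416463  0.093     ]
side [270.26923077 243.57692308] [0.51214017 0.24539781 0.093     ]
```

View pics/crop.png

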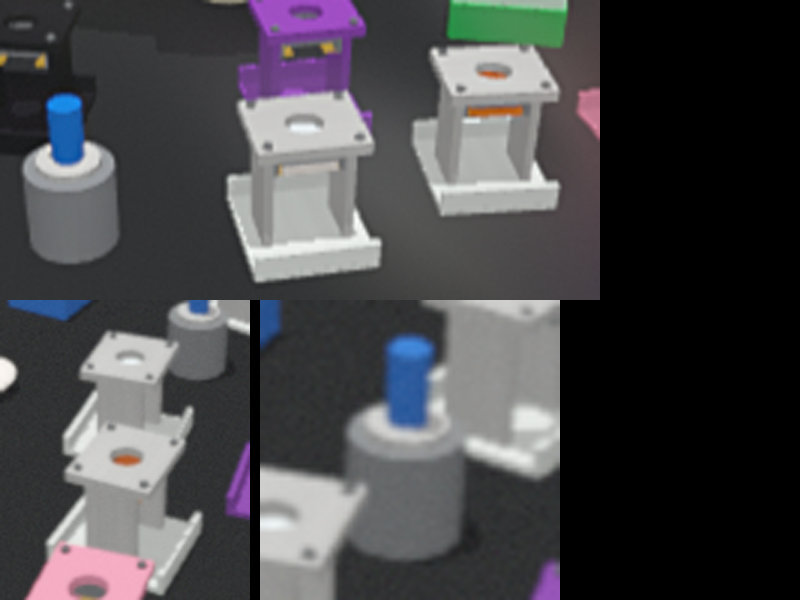

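The crop confirms it: orange shows through the plate hole of the right-hand steel housing (scene ≈(343,184)), and the blue rod stands in the grey holder. The middle housing holds white. I'll go above the rod now.

```bash
python3 -m creep '[[[20,-10,0],0],[[55,-27,0],0],[[95,-46,0],0],[[135,-65,0],0],[[175,-85,0],0],[[215,-104,0],0],[[255,-123,0],0],[[295,-143,0],0],[[335,-162,0],0],[[375,-181,0],0],[[415,-201,0],0],[[455,-220,0],0],[[490,-237,0],0],[[515,-249,0],0],[[526,-255,0],0],[[526,-255,0],0],[[526,-255,0],0]]' -1
python3 - <<'E'
from h import *
s,im=snap('wrist','w1.png'); print(s['tcp_pos'],s['ee_rot'],s['qpos'])
m=cv2.inRange(cv2.cvtColor(im,cv2.COLOR_RGB2HSV),(100,120,60),(125,255,255))
k,_,st,ce=cv2.connectedComponentsWithStats(m)
for j in range(1,k):
    if st[j][4]>100: print(st[j],ce[j],onz('wrist',s,*ce[j],.126))
E
```

```text
clock: 1.85
tcp_pos: [0.5944, -0.0988, 0.2312]
ee_rot: [0.985, 0.173, -0.0, -0.0]
contact_force: [0.4, -0.4, -0.6]
grip_width: 0.996
finger_force: 0.0
[ 0.59444532 -0.09878315  0.23117307] [ 9.84964663e-01  1.72755580e-01 -3.49332065e-04 -1.07359831e-05] [-3.60771779e-01  4.74807061e-01  1.14225351e+00 -3.37719615e-04
  1.52514428e+00  8.62786781e-01]
[ 364    0  196   83 9666] [478.52772605  33.15766605] [ 0.76964744 -0.18887594  0.126     ]
[266 183  28  37 812] [279.69458128 201.62068966] [ 0.59670542 -0.09399357  0.126     ]
```

View pics/w1.png

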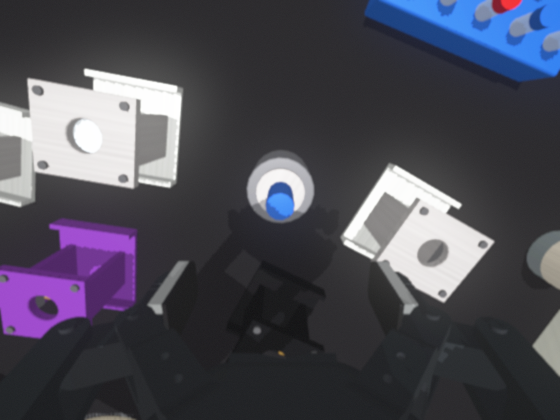

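The rod is centred at about (280,206), with its collar around it. The empty steel housing at (430,250) is clear of the open fingers. The port is out of view.

```bash
cat >> h.py <<'E'
def totool(s,p,spin_only=False):
    return R.from_quat(s['ee_rot']).inv().apply(np.array(p)-s['tcp_pos'])*1000
E
python3 - <<'E'
from h import *
s=r.state(); im=cv2.imread('pics/w1.png')
hsv=cv2.cvtColor(im,cv2.COLOR_BGR2HSV)
x0,y0=235,140
sub=im[y0:235,x0:325]; h=hsv[y0:235,x0:325]
# collar: bright, unsaturated
for lo in (170,200,220):
    m=((h[:,:,2]>lo)&(h[:,:,1]<60)).astype(np.uint8)
    k,_,st,ce=cv2.connectedComponentsWithStats(m); j=1+st[1:,4].argmax()
    c=max(cv2.findContours((_==j).astype(np.uint8),0,2)[0],key=cv2.contourArea)
    e=cv2.fitEllipse(cv2.convexHull(c)); u=np.array(e[0])+[x0,y0]; print(lo,u,e[1],onz('wrist',s,*u,.076))
p=onz('wrist',s,279.7,206.5,.126); print(p, totool(s,p))
E
```

```text
170 [280.09272766 187.23918152] (57.46394729614258, 64.9512939453125) [ 0.59747034 -0.0938812   0.076     ]
200 [279.97961807 191.40952682] (45.97132110595703, 49.071128845214844) [ 0.59323531 -0.09527344  0.076     ]
220 [280.03721237 191.43426132] (45.005088806152344, 47.78334426879883) [ 0.59323071 -0.09533882  0.076     ]
[ 0.5923618  -0.09581236  0.126     ] [ -0.69247549  -3.7297043  105.32174573]
```

```bash
python3 -m creep '[[[0,-3.6,10],0],[[0,-3.6,35],0],[[0,-3.6,65],0],[[0,-3.6,95],0],[[0,-3.6,120],0],[[0,-3.6,135],0],[[0,-3.6,143],0],[[0,-3.6,147],0],[[0,-3.6,147],0],[[0,-3.6,147],0]]' -1
python3 -m creep '[[[0,0,0],0],[[0,0,0],0],[[0,0,0],0],[[0,0,0],0],[[0,0,0],0],[[0,0,0],0],[[0,0,0],0],[[0,0,0],0],[[0,0,0],0],[[0,0,0],0]]' 1 60
```

```text
clock: 2.9
tcp_pos: [0.5941, -0.0949, 0.0851]
ee_rot: [0.985, 0.173, 0.001, 0.0]
contact_force: [1.3, 0.3, -0.6]
grip_width: 1.0
finger_force: 0.0
clock: 3.9
tcp_pos: [0.594, -0.0948, 0.0847]
ee_rot: [0.985, 0.173, 0.0, 0.0]
contact_force: [-0.1, -0.1, 5.7]
grip_width: 0.291
finger_force: 58.8
```

```bash
python3 -m creep '[[[0,0,-5],0],[[0,0,-15],0],[[0,0,-35],0],[[0,0,-65],0],[[0,0,-95],0],[[0,0,-125],0],[[0,0,-145],0],[[0,0,-152],0],[[0,0,-155],0]]'
python3 -m creep '[[[1,-10,0],0],[[4,-35,0],0],[[7,-70,0],0],[[11,-110,0],0],[[14,-150,0],0],[[18,-190,0],0],[[22,-230,0],0],[[25,-262,0],0],[[27,-282,0],0],[[28,-291,0],0],[[28,-293,0],0],[[28,-293,0],0],[[28,-293,0],0]]'
python3 - <<'E'
from h import *
s,im=snap('wrist','w2.png'); print(s['tcp_pos'],s['ee_rot'],s['qpos'],s['contact_force'])
snap('side','side2.png')
E
```

```text
clock: 4.8
tcp_pos: [0.5937, -0.0946, 0.2396]
ee_rot: [0.985, 0.173, 0.0, 0.0]
contact_force: [-0.7, -0.5, -1.6]
grip_width: 0.287
finger_force: 58.9
clock: 6.1
tcp_pos: [0.5205, 0.1894, 0.239]
ee_rot: [0.985, 0.172, -0.0, 0.0]
contact_force: [-0.7, -0.7, -1.7]
grip_width: 0.29
finger_force: 59.0
[0.52051492 0.18944676 0.23904043] [ 9.85019197e-01  1.72444490e-01 -2.66744254e-04  9.16793043e-05] [ 1.35404889e-01  3.82472505e-01  1.27168417e+00 -2.04144385e-04
  1.48796214e+00  1.35959655e+00] [-0.67866215 -0.67798883 -1.73296814]
```

View pics/w2.png

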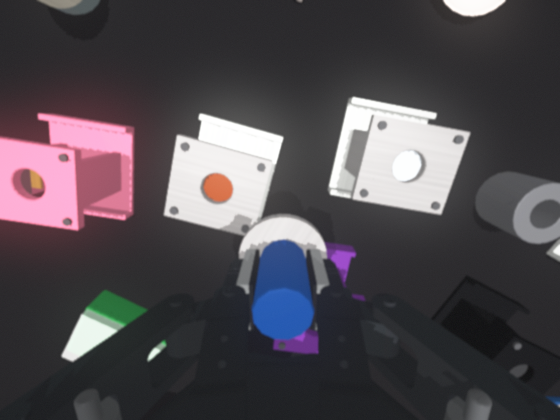

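Orange is visible in the hole at about (218,188), and the rod is held upright in the gripper. White is in the neighbouring housing at (407,165).

```bash
python3 - <<'E'
from h import *
s=r.state(); im=cv2.imread('pics/w2.png')
x0,y0=195,165
g=cv2.cvtColor(im,cv2.COLOR_BGR2HSV)[y0:212,x0:242]
for m in (g[:,:,1]>90, (g[:,:,1]>60)|(g[:,:,2]<130)):
    c=max(cv2.findContours(m.astype(np.uint8),0,2)[0],key=cv2.contourArea); e=cv2.fitEllipse(c)
    u=np.array(e[0])+[x0,y0]; p=onz('wrist',s,*u,.105); print(u,e[1],p,totool(s,p))
i,f,W=cam('side',s)
o2=cv2.imread('pics/side0.png')[232:256,256:286]; h=cv2.cvtColor(o2,cv2.COLOR_BGR2HSV)
m=((h[:,:,1]>60)|(h[:,:,2]<130)).astype(np.uint8); k,l,st,ce=cv2.connectedComponentsWithStats(m)
for j in range(1,k):
    if st[j][4]>15: print(st[j],ce[j]+[256,232],onz('side',s,*(ce[j]+[256,232]),.105))
E
```

```text
[217.55814743 187.18705368] (25.767982482910156, 29.880115509033203) [0.50809352 0.25294327 0.105     ] [  9.8679147  -63.90337986 134.21586801]
[217.52480507 187.20697403] (26.7257022857666, 30.597047805786133) [0.50806363 0.25296805 0.105     ] [  9.84821505 -63.9368374  134.21587074]
[ 9 10 11  4 39] [270.1025641  243.53846154] [0.50459909 0.26068507 0.105     ]
```

```bash
python3 -m creep '[[[2,-10,0],0],[[5,-30,0],0],[[8,-50,0],0],[[10.5,-62,0],0],[[11,-64,10],0],[[11,-64,25],0],[[11,-64,38],0],[[11,-64,45],0],[[11,-64,48],0],[[11,-64,48],0],[[11,-64,48],0]]'
python3 - <<'E'
from h import *
s,a=snap('scene'); s,b=snap('side'); s,w=snap('wrist'); print(s['tcp_pos'])
A=cv2.resize(a[120:240,290:400],(550,600),interpolation=2)[:, :400]; 
A=cv2.resize(a[130:230,310:380],(420,600),interpolation=2); B=cv2.resize(b[190:290,235:298],(378,600),interpolation=2)
cv2.imwrite('pics/c3.png',np.hstack([A,B])[:,:,::-1])
for z in (.105,.119):
  p=np.r_[.508,.253,z]
  for n in('scene','side'):
    i,f,W=cam(n,s); q=np.linalg.inv(W)@np.r_[p,1]; print(n,z,i['cx']+f*q[0]/-q[2],i['cy']-f*q[1]/-q[2])
E
```

```text
clock: 7.3
tcp_pos: [0.5091, 0.2542, 0.1918]
ee_rot: [0.985, 0.173, 0.0, -0.0]
contact_force: [0.1, -0.1, -1.3]
grip_width: 0.291
finger_force: 59.1
[0.50901902 0.25426724 0.19187118]
scene 0.105 345.07881039570293 182.2305163573656
side 0.105 270.3592542358999 241.42839090212664
scene 0.119 345.66772997310875 177.30759148074392
side 0.119 270.4090511043298 236.32627550913634
```

View pics/c3.png

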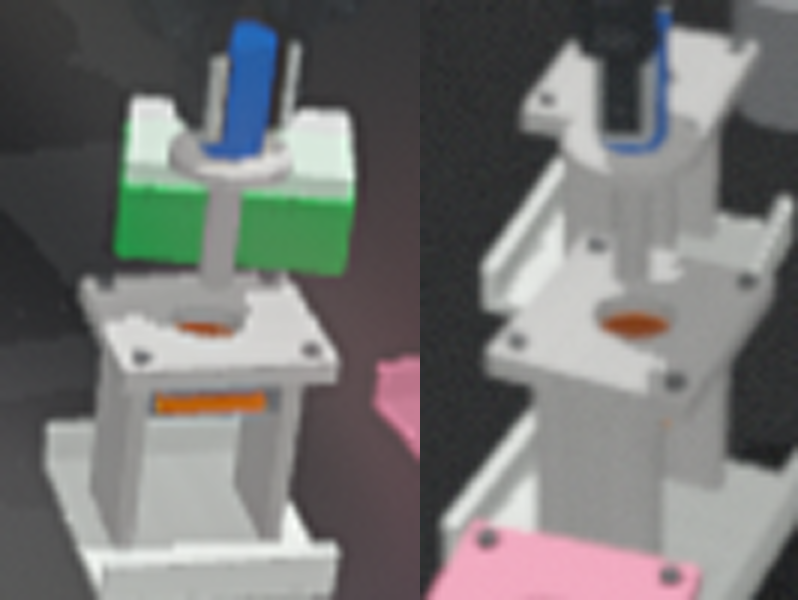

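In both views the rod tip is directly over the hole: scene ≈(346,177) over (345,182), side ≈(270,237) over (270,243). I'll insert and push.

```bash
python3 -m creep '[[[0,0,4],0],[[0,0,10],0],[[0,0,17],0],[[0,0,22],0],[[0,0,25],0],[[0,0,28],0],[[0,0,30],0],[[0,0,32],0],[[0,0,34],0],[[0,0,36],0],[[0,0,38],0],[[0,0,40],0],[[0,0,42],0],[[0,0,44],0],[[0,0,46],0],[[0,0,48],0]]'
python3 -m creep '[[[0,0,2],0],[[0,0,4],0],[[0,0,6],0],[[0,0,8],0],[[0,0,10],0],[[0,0,12],0],[[0,0,14],0],[[0,0,16],0],[[0,0,18],0],[[0,0,19],0],[[0,0,20],0],[[0,0,20],0],[[0,0,20],0],[[0,0,20],0]]'
python3 - <<'E'
from h import *
s,a=snap('scene'); s,b=snap('side'); print(s['tcp_pos'],s['contact_force'])
A=cv2.resize(a[130:230,310:380],(420,600),interpolation=2); B=cv2.resize(b[190:290,235:298],(378,600),interpolation=2)
cv2.imwrite('pics/c4.png',np.hstack([A,B])[:,:,::-1])
E
```

```text
clock: 9.05
tcp_pos: [0.5087, 0.2542, 0.1429]
ee_rot: [0.985, 0.173, -0.0, -0.0]
contact_force: [-0.0, 0.7, 0.1]
grip_width: 0.288
finger_force: 59.1
clock: 10.45
tcp_pos: [0.5088, 0.2543, 0.1234]
ee_rot: [0.985, 0.173, 0.0, -0.0]
contact_force: [0.1, 0.2, -1.1]
grip_width: 0.287
finger_force: 59.1
[0.50886177 0.25426478 0.12341357] [-0.18169298  0.07556455 -1.16712658]
```

View pics/c4.png

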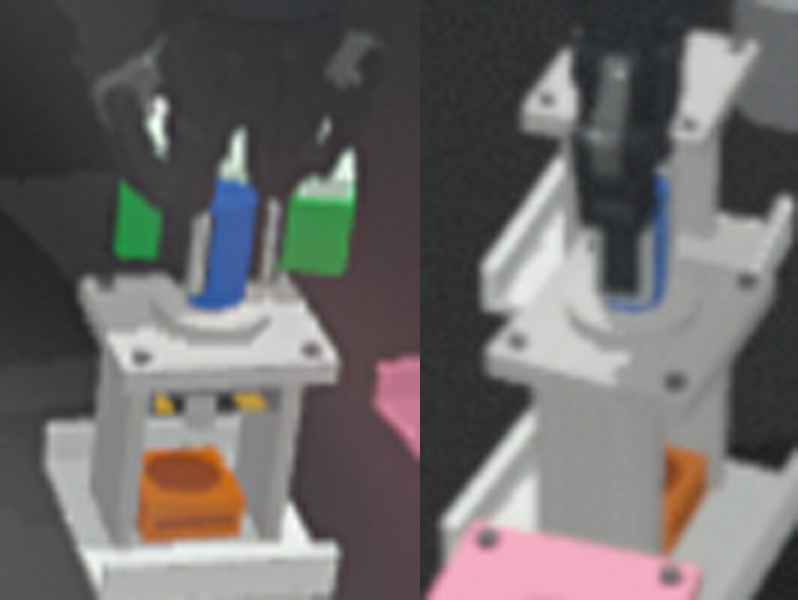

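The cartridge has dropped into the tray: orange at crop (190,495), with only the rod tip under the plate. I'll pull the rod out and return it to the holder.

```bash
python3 -m creep '[[[0,0,-4],0],[[0,0,-14],0],[[0,0,-29],0],[[0,0,-49],0],[[0,0,-74],0],[[0,0,-96],0],[[0,0,-110],0],[[0,0,-116],0],[[0,0,-116],0]]'
python3 -m creep '[[[-1,8,0],0],[[-3,28,0],0],[[-6,58,0],0],[[-10,93,0],0],[[-14,130,0],0],[[-18,167,0],0],[[-22,204,0],0],[[-26,241,0],0],[[-30,278,0],0],[[-34,311,0],0],[[-37,336,0],0],[[-38.5,351,0],0],[[-39,357,0],0],[[-39,357,0],0],[[-39,357,0],0]]'
python3 -m creep '[[[0,0,10],0],[[0,0,30],0],[[0,0,50],0],[[0,0,65],0],[[0,0,72],0],[[0,0,75],0],[[0,0,75],0],[[0,0,75],0]]'
python3 - <<'E'
from h import *
s,a=snap('scene'); s,b=snap('side'); print(s['tcp_pos'])
A=cv2.resize(a[160:260,167:237],(420,600),interpolation=2); B=cv2.resize(b[130:230,267:330],(378,600),interpolation=2)
cv2.imwrite('pics/c5.png',np.hstack([A,B])[:,:,::-1])
E
```

```text
clock: 11.45
tcp_pos: [0.5089, 0.2543, 0.2403]
ee_rot: [0.985, 0.173, 0.001, -0.0]
contact_force: [0.5, -0.2, -0.8]
grip_width: 0.29
finger_force: 59.1
clock: 12.95
tcp_pos: [0.5936, -0.0937, 0.2393]
ee_rot: [0.985, 0.173, -0.0, -0.0]
contact_force: [0.3, 0.6, -1.4]
grip_width: 0.29
finger_force: 59.1
clock: 13.75
tcp_pos: [0.5941, -0.0946, 0.165]
ee_rot: [0.985, 0.173, 0.001, 0.0]
contact_force: [-0.1, -0.4, -0.6]
grip_width: 0.292
finger_force: 59.1
[ 0.59408368 -0.09467576  0.16506445]
```

View pics/c5.png

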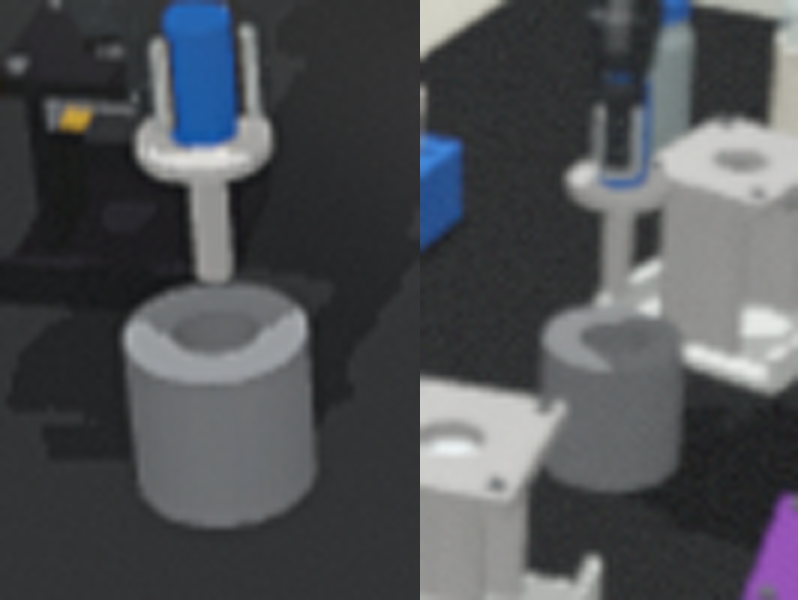

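The tip at crop (215,272) is centred over the holder hole at (218,332), so I'll lower it.

```bash
python3 -m creep '[[[0,0,6],0],[[0,0,16],0],[[0,0,28],0],[[0,0,42],0],[[0,0,56],0],[[0,0,66],0],[[0,0,72],0],[[0,0,76],0],[[0,0,78],0],[[0,0,79],0],[[0,0,80],0],[[0,0,80.5],0],[[0,0,80.5],0],[[0,0,80.5],0]]'
```

```text
clock: 15.25
tcp_pos: [0.594, -0.0947, 0.0846]
ee_rot: [0.985, 0.173, 0.001, 0.0]
contact_force: [-2.5, 0.8, 6.6]
grip_width: 0.287
finger_force: 59.4
```

Seated with about 7 N upward on the tool. I'll release and retreat.

```bash
python3 -m creep '[[[0,0,0],0],[[0,0,0],0],[[0,0,0],0],[[0,0,0],0],[[0,0,0],0],[[0,0,0],0],[[0,0,0],0],[[0,0,0],0]]' -1
python3 -m creep '[[[0,0,-4],0],[[0,0,-14],0],[[0,0,-34],0],[[0,0,-64],0],[[0,0,-94],0],[[0,0,-120],0],[[0,0,-138],0],[[0,0,-146],0],[[0,0,-146],0],[[0,0,-146],0]]'
python3 - <<'E'
from h import *
s,w=snap('wrist'); s,a=snap('scene'); s,b=snap('side'); print(s['tcp_pos'],s['contact_force'])
m=cv2.inRange(cv2.cvtColor(w,cv2.COLOR_RGB2HSV),(100,120,60),(125,255,255))
k,_,st,ce=cv2.connectedComponentsWithStats(m)
print([ (st[j],ce[j]) for j in range(1,k) if 300<st[j][4]<3000])
A=cv2.resize(a[150:260,160:380],(800,400),interpolation=2);
B=cv2.resize(b[160:225,270:325],(169,200),interpolation=2); C=np.zeros((600,800,3),np.uint8); C[:400]=A; C[400:,:169]=B
C[400:,200:467]=cv2.resize(w,(267,200)); cv2.imwrite('pics/c6.png',C[:,:,::-1])
E
```

```text
clock: 16.05
tcp_pos: [0.5938, -0.0946, 0.0838]
ee_rot: [0.985, 0.173, -0.0, -0.0]
contact_force: [0.5, -0.7, -0.0]
grip_width: 1.001
finger_force: 0.0
clock: 17.05
tcp_pos: [0.5935, -0.0946, 0.229]
ee_rot: [0.985, 0.173, -0.001, -0.0]
contact_force: [-0.0, -0.2, -0.1]
grip_width: 0.998
finger_force: 0.0
[ 0.59346045 -0.09454628  0.22867121] [-0.06949098 -0.28415209 -0.32125424]
[(array([270, 184,  27,  37, 824], dtype=int32), array([282.91019417, 202.5461165 ]))]
```

View pics/c6.png

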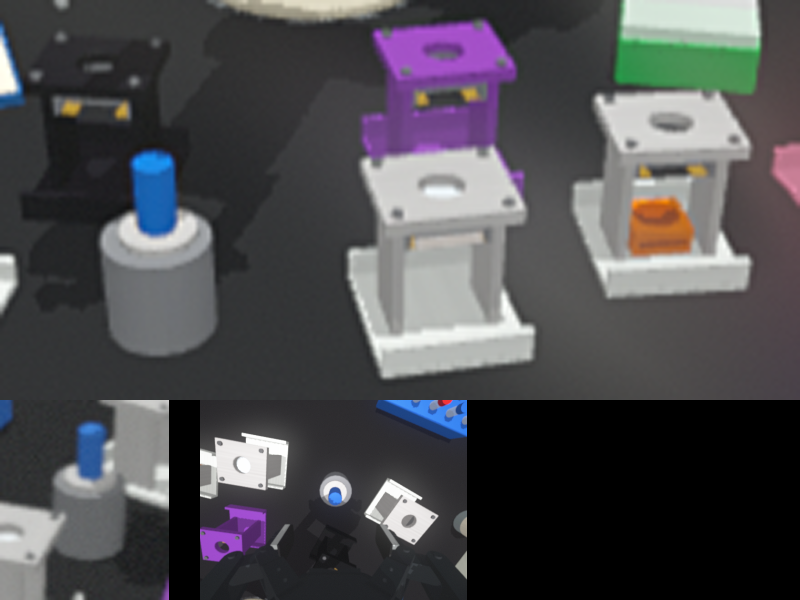

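The rod stands upright in the holder with its collar on the rim. Orange is in the tray at crop (660,225), and white is still in its housing at (445,190).

```bash
python3 -c "
from workcell import r
print(r.sign_off())"
```

```text
the job is handed in; nothing more can be done
None
```

Job done and handed in at about 17 s on the robot's clock: the orange cartridge is in its tray, the rod is back upright in its holder with its collar on the rim and released, and the white cartridge is still in place.

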